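Clip the steel peg into the rail on the washer lid

TASK

Put the stainless steel peg away: take it out of the slotted tray, lay it centred across the empty pair of blue spring clips on the rail, parallel to the brush already stored there, and press it straight down with the gripper until it snaps fully home in both clips, then let go. Leave the wooden dowel in its slots and do not move the glass jar.

Things in the scene. Friction and masses are not known exactly. Their poses are not given: they have to be found in the camera images.
- steel_peg: Shiny steel rod, 18 mm diameter, 180 mm long, 0.2 kg. Origin at its middle, on its axis; x along it (may be rolled). It starts level, axis 50 mm above the lid, in open slots of two dividers (6 mm thick, 60 mm high, 50 mm either side of the tray's middle) in a fixed green tray, left or right of the robot. Below its middle: only the tray floor, 8 mm high. Grip it across the middle, lift straight up.
- wood_dowel: Bystander: brown wooden dowel, 18 mm by 180 mm, 0.04 kg, parallel to the steel peg in the tray's other row, 100 mm beside it (either row may hold either). Origin at its middle, on its axis; x along it. It stays there.
- seat (a point): Where the peg's middle must end, 50 mm above the lid: x along the seated peg, y along the fixed rail, z up. Blue clips at x = -50 and +50 mm, 14 mm long, 82 mm high; between them nothing above 10 mm. Sprung jaws part along y: flared mouth 36 mm, lips 12 mm apart; unpressed, the peg rests 17 mm too high. Pressing down takes about 8 to 15 N; jaws then centre it. At y = -100 mm: fixed yellow brush.
- jar: Bystander: small glass jar with a steel lid, 56 mm diameter, 70 mm high, upright on the lid between the tray and the rail or beyond them. Origin at the centre of its underside.
There are look-alikes about, which are no part of the job. There is more than one size of the steel_peg; the one meant has the size given above.

How it is judged:
By the outcome, as a careful person would: the job done as asked, in the order asked, and still so for the second after the job is handed in, with the robot touching nothing.
It also fails if it takes over 45 s, if anything falls off the work surface, if the arm or the gripper's body presses on something with over 40 N, if the wrist force passes 120 N, or if a joint passes its speed limit or range.

ROBOT

A 6-joint arm with a two-finger parallel gripper is mounted at the origin on the work surface. World frame = base frame: x ahead of the robot, y to its left, z up, the work surface at z = 0. Lengths are in m, angles in rad, forces in N, time in s.
With the tool pointing down it reaches from about 0.3 to 0.775 m from the base axis. Payload 14.6 kg.
Tool frame: the origin (TCP) lies at the very end of the fingers, on their centre line; the grasp point (between the pads) lies 19 mm behind it (ctrl.hold_point_z is the z of the grasp point in the tool frame, in m); z points along the fingers, y is the direction in which the jaws open and shut (so a half turn about z gives the same grasp; the last joint's range is limited). The gripper opens to 94 mm and grips with 3 to 60 N. Pads are 16 mm wide; open, the fingers measure 119 mm over their backs; the gripper's body (75 mm by 177 mm) begins 78 mm behind the grasp point.
Start: joints at [1.143, 0.3, 1.521, -0, 1.321, -0.067], TCP at [0.194, 0.515, 0.205] pointing down, gripper open.
Joint ranges: [-3.03, 3.03], [-0.79, 2.21], [0.23, 2.52], [-1.04, 4.18], [0, 3.07], [-2.55, 2.55]. Speed limits (rad/s): [2.22, 2.22, 2.57, 3.14, 3.14, 3.14].

INTERFACE

Orientations are given as [roll, pitch, yaw] about the fixed x, y, z axes, in that order (R = Rz(yaw) Ry(pitch) Rx(roll)).
In Python, from station import ctrl, cams, hand_in gives the robot as it stands.
- The arm moves only by the tool servo_tool, never from a script. Its argument "rows" is a list of rows, each a list of 7 numbers: the shift along the world's x, y, z in m, then the turn, a rotation vector about the world's x, y, z in rad, then the gripper command: -1 is shut, 1 is fully open, values between are in proportion. A call has exactly 8 rows; each row is the pose to reach, as a shift and turn from the pose measured when the call began; what a row does not reach only later rows make up. A row lasts 1/12 s, in which the tool goes at most 41.7 mm and 7.16 degrees, less where a joint would pass 70% of its speed; a pose out of reach is approached as far as the arm can. A call with a gripper value outside its range is refused whole. The fingers move at their own pace and stop on an object; "newtons" is the grip in N (left out, the last holds). Time passes only in rows, so rows that repeat a pose let the fingers close, or fill a call up. It gives the time, the measured TCP pose, the force and the opening at its end, in the units of the state.
- ctrl.get_obs(): the state, without advancing time (a new reading comes with each control period).
- cams.camera(name): name is "scene" or "top" or "wrist"; returns a dict with "image" (480x640x3 uint8, red, green, blue), "depth" (480x640 float32, m along the optical axis (not along the pixel's ray), 0 where there is no reading), "fx", "fy", "cx", "cy" (pixels), "rvec" (rotation vector, rad) and "tvec" (3), from world to camera coordinates, as OpenCV has them; the wrist camera has in their place "hand_eye" (4x4, takes a point from camera to tool coordinates, whose origin is the TCP and whose axes are the flange's). Camera axes: x right, y down, z forward; pixel columns grow to the right and rows downward; lengths in m; the calibration is good to about 2 mm. A picture is of the moment at which its call begins: read the wrist's pose just before it.
- hand_in(): hands the job in, once; it reports no verdict.
Trained networks look in a picture, given as the dict that the camera call returned (one of the last four; its "shot" number tells which), for a name from the list of things; names that differ only in an ending like _2 or _b are one class to them, and where a whole thing is asked for, a point or a joint stands for the part that bears it (a point fixed in the world has none). Each returns a list of dicts, best first, with "p" (0 to 1); they miss things now and then, are a little off and sometimes report something else, mostly with a low value. They report only what shows in the picture. A call takes as long as a camera call. They do not tell look-alikes from the thing itself.
- cams.spot_in(picture, name): "box" ([left, top, right, bottom] as shares, 0 to 1, of the picture: columns of its width, rows of its height, round what is visible of it).
- cams.place_of(picture, name): "at" ([column, row] as shares, 0 to 1, of the picture: columns of its width, rows of its height: a listed point, or the origin of a listed thing).
The state is a dict: "time_s": time; "qpos": joint angles; "joint_vel": joint speeds; "tau": joint torques, N m; "ee_pos": TCP position; "eef_rot": TCP orientation; "force": force on the tool from outside, world axes, zero at the start; "moment": the same for the moment, N m; "grip_width": finger opening in m.
Only numpy, scipy, OpenCV 4.12 (cv2) and the standard library are available. Lean on these libraries where they do the work, as an engineer would, in place of code of your own. Each camera call takes 0.05 s, during which the arm holds its last target.

## Working session

There is one attempt and no reset: what is moved stays moved. The work goes in short steps, Python scripts to look and compute and a tool call to move; the robot and the scene stay as the last step left them, time stands still between calls to the robot, and variables do not carry over. Pictures are saved under pics/ and viewed, and the job is handed in when it is done.

Besides the shell and the picture viewer there is one more tool, called after ">>>" as name(argument=value, ...), one argument or row to a line, values as JSON. servo_tool: Moves the arm, as the interface text tells. Its arguments: {"type":"object","properties":{"rows":{"type":"array"},"newtons":{"type":"number"}},"required":["rows"]}

```bash
mkdir -p pics; ls; cat > h.py <<'E'
import numpy as np, cv2
from station import ctrl, cams
def save(p,n): cv2.imwrite('pics/'+n+'.png', cv2.cvtColor(p['image'],cv2.COLOR_RGB2BGR))
def cam2world(p, ob=None):
    if 'rvec' in p and p.get('rvec') is not None:
        R=cv2.Rodrigues(np.array(p['rvec'],float))[0]; t=np.array(p['tvec'],float)
        T=np.eye(4); T[:3,:3]=R.T; T[:3,3]=-R.T@t.ravel(); return T
    r,pi,y=ob['eef_rot']
    from scipy.spatial.transform import Rotation as Ro
    T=np.eye(4);T[:3,:3]=Ro.from_euler('xyz',[r,pi,y]).as_matrix();T[:3,3]=ob['ee_pos']
    return T@np.array(p['hand_eye'])
def ray(p,u,v,ob=None):
    T=cam2world(p,ob); d=T[:3,:3]@np.array([(u-p['cx'])/p['fx'],(v-p['cy'])/p['fy'],1]); return T[:3,3],d
def at_z(p,u,v,z,ob=None):
    o,d=ray(p,u,v,ob); return o+d*(z-o[2])/d[2]
def dep(p,u,v,ob=None):
    o,d=ray(p,u,v,ob); return o+d*float(p['depth'][int(v),int(u)])
def tri(rs):
    A=np.zeros((3,3));b=np.zeros(3)
    for o,d in rs:
        d=d/np.linalg.norm(d);M=np.eye(3)-np.outer(d,d);A+=M;b+=M@o
    return np.linalg.solve(A,b)
E
python3 - <<'E'
from h import *
ob=ctrl.get_obs(); print(ob, ctrl.hold_point_z)
for n in ['scene','top']:
    p=cams.camera(n); save(p,n+'0'); print(n,cam2world(p)[:3,3],p['fx'])
    for k in ['steel_peg','wood_dowel','seat','jar']:
        for f,key in ((cams.place_of,'at'),(cams.spot_in,'box')):
            r=f(p,k)
            for q in r[:3]:
                a=np.array(q[key])*([640,480] if key=='at' else [640,480,640,480]); print(n,k,key,a.round(1),round(q['p'],2), at_z(p,*a,0.05).round(3) if key=='at' else '')
E
```

```text
pics
{'time_s': 0.0, 'qpos': array([ 1.14338862e+00,  3.00444487e-01,  1.52157372e+00,  1.53545995e-05,
        1.32068055e+00, -6.66107170e-02]), 'joint_vel': array([-0.00102519, -0.00062928,  0.00022312, -0.00087315,  0.00117397,
        0.00208442]), 'tau': array([ 2.11493621e-03, -5.31814098e+01, -3.52730799e+01,  7.08700041e-02,
        2.45360413e-02, -3.86309353e-05]), 'ee_pos': array([0.19405992, 0.5143552 , 0.20490404]), 'eef_rot': array([-3.14049000e+00, -8.84631783e-05,  2.78079181e+00]), 'force': array([-0.10531266, -0.32973997, -0.38926287]), 'moment': array([0.00731957, 0.01190362, 0.06052911]), 'grip_width': 0.09403646164890739} -0.0188
scene [1.28030492 0.01561386 1.26289878] 564.2902603263794
scene steel_peg at [349.  181.9] 0.85 [0.302 0.26  0.05 ]
scene steel_peg at [389.  257.6] 0.76 [0.558 0.319 0.05 ]
scene steel_peg at [471.  243.2] 0.66 [0.542 0.537 0.05 ]
scene steel_peg box [376.6 228.8 404.2 293.7] 0.95 
scene steel_peg box [311.5 160.5 381.4 197.4] 0.57 
scene wood_dowel at [348.2 266.3] 0.75 [0.571 0.213 0.05 ]
scene wood_dowel box [336.1 232.9 360.  294.
[... 341 characters left out ...]
54552477] 572.8277623239278
top steel_peg at [139.6 241.2] 0.98 [0.514 0.555 0.05 ]
top steel_peg at [250.5 337.1] 0.97 [0.265 0.251 0.05 ]
top steel_peg at [227.8 224. ] 0.93 [0.564 0.322 0.05 ]
top steel_peg box [225.6 194.  237.4 258.1] 0.86 
top steel_peg box [214.2 305.3 284.8 374.2] 0.78 
top steel_peg box [121.  203.5 160.1 282.5] 0.67 
top wood_dowel at [265.3 224.8] 0.67 [0.563 0.221 0.05 ]
top wood_dowel box [261.5 192.6 277.3 255.9] 0.59 
top seat at [416.6 229.8] 0.79 [ 0.555 -0.185  0.05 ]
top seat box [394.3 186.9 469.2 264.4] 0.89 
top jar at [352.9 182.8] 0.89 [ 0.684 -0.014  0.05 ]
top jar at [416.2 231.1] 0.7 [ 0.551 -0.183  0.05 ]
top jar box [341.3 162.2 363.2 189.3] 0.61
```

View pics/scene0.png

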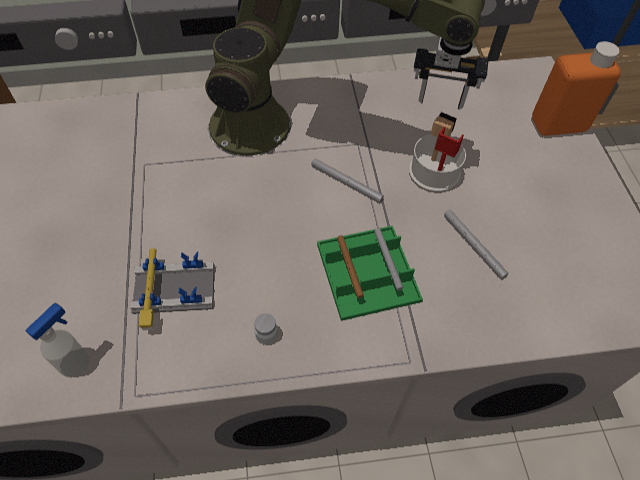

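View pics/top0.png

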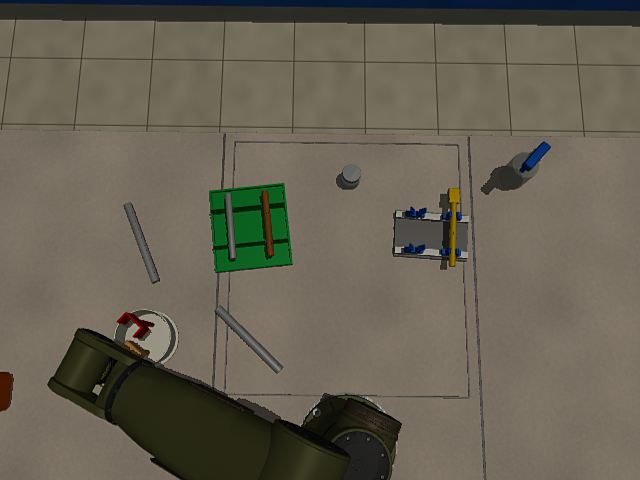

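The scene picture shows the green tray with a steel rod at (389,258) and a brown dowel at (348,266). Two loose steel rods lie at (347,180) and (476,243), the jar stands at (265,328), and the rail's empty clips are at (192,278) with the brush at (150,288). In the top view, the steel candidates are the tray rod (230,226) and loose rods at (140,241) and (250,338). The tray rod fits the description because it lies in the slots. I'll confirm it with an enlarged crop and its size.

```bash
python3 - <<'E'
from h import *
a=cams.camera('top'); b=cams.camera('scene')
ca=a['image'][175:285,200:300]; cb=b['image'][215:325,310:430]
cc=a['image'][175:285,380:480]; cd=b['image'][235:335,120:225]
f=lambda c:cv2.resize(c,(390,290),interpolation=cv2.INTER_CUBIC)
im=np.vstack([np.hstack([f(ca),f(cb)]),np.hstack([f(cc),f(cd)])])
save({'image':im},'crop1')
def rod(p,x0,y0,x1,y1,lab):
    im=p['image'][y0:y1,x0:x1].astype(int); mx=im.max(2);mn=im.min(2)
    if lab=='s': m=(mx-mn<14)&(mx>105)
    elif lab=='y': m=(im[...,0]>120)&(im[...,2]<80)
    else: m=(im[...,0]>im[...,1]+30)
    m=m.astype(np.uint8); n,l,st,_=cv2.connectedComponentsWithStats(m); i=1+st[1:,4].argmax()
    ys,xs=np.where(l==i); pts=np.stack([xs+x0+0.,ys+y0+0.],1)
    c=pts.mean(0);v=np.linalg.svd(pts-c)[2][0] if len(pts)<5000 else None
    if v is None: return None
    s=(pts-c)@v; return c+v*s.min(),c+v*s.max(),len(pts),(c)
for nm,p,bx,l in [('tray top',a,(222,188,242,264),'s'),('tray scene',b,(370,225,406,295),'s'),('dowel top',a,(256,185,282,262),'b'),('dowel scene',b,(330,228,366,300),'b'),('brush top',a,(440,180,470,270),'y'),('brush sc',b,(130,240,165,330),'y')]:
    r=rod(p,*bx,l); e=[at_z(p,*q,0.055) for q in r[:2]]
    print(nm,r[0].round(1),r[1].round(1),r[2],e[0].round(4),e[1].round(4),np.linalg.norm(e[0]-e[1]).round(4),'yaw',np.arctan2(*(e[1]-e[0])[[1,0]]).round(3), 'depth z',dep(p,*r[3])[:3].round(4))
for nm,es in [('loose1',[(127,203),(156,282)]),('loose2',[(217,308),(280,372)])]:
    e=[at_z(a,*q,0.009) for q in es]; print(nm,np.linalg.norm(e[0]-e[1]),e)
# seat by triangulation
pa=[np.array(q['at'])*[640,480] for q in (cams.place_of(a,'seat')[0],cams.place_of(b,'seat')[0])]
print('seat',pa,tri([ray(a,*pa[0]),ray(b,*pa[1])]))
pa=[(np.array(cams.place_of(a,'steel_peg')[i]['at'])*[640,480]).round(1) for i in range(3)];print(pa)
E
```

```text
tray top [229.6 215. ] [232.4 257. ] 62 [0.5876 0.3175 0.055 ] [0.4731 0.3052 0.055 ] 0.1151 yaw -3.035 depth z [0.5252 0.311  0.0536]
tray scene [375.4 225.2] [399.2 287.2] 367 [0.4589 0.3035 0.055 ] [0.6476 0.3251 0.055 ] 0.19 yaw 0.114 depth z [0.5612 0.3154 0.0544]
dowel top [264.6 190.8] [270.4 254.2] 346 [0.6568 0.2254 0.055 ] [0.482 0.205 0.055] 0.1759 yaw -3.025 depth z [0.5656 0.2146 0.0586]
dowel scene [339.4 235.9] [360. 296.] 380 [0.4802 0.2046 0.055 ] [0.6596 0.2261 0.055 ] 0.1807 yaw 0.119 depth z [0.5766 0.215  0.0599]
brush top [454.4 187.9] [452.8 265. ] 327 [ 0.6718 -0.2895  0.055 ] [ 0.4597 -0.2767  0.055 ] 0.2125 yaw 3.081 depth z [ 0.5856 -0.2836  0.0576]
brush sc [152.1 248.8] [144.  325.5] 511 [ 0.4593 -0.2751  0.055 ] [ 0.6727 -0.2887  0.055 ] 0.2138 yaw -0.064 depth z [ 0.5865 -0.2832  0.0549]
loose1 0.23982558332649206 [array([0.63010431, 0.6105525 , 0.009     ]), array([0.41018554, 0.51488617, 0.009     ])]
loose2 0.2382738232500805 [array([0.34242955, 0.34697283, 0.009     ]), array([0.17787308, 0.17464878, 0.009     ])]
seat [array([416.704, 229.392]), array([189.376, 278.304])] [ 0.55573354 -0.18360755  0.05111589]
[array([244.5, 338.5]), array([228.9, 224.5]), array([139.8, 240.1])]
```

View pics/crop1.png

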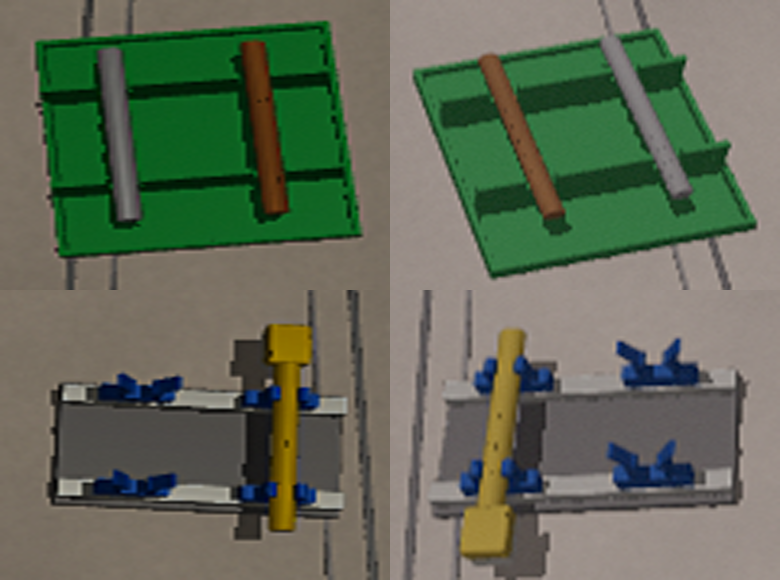

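Confirmed: the tray rod is about 180 mm long and sits in the slots, while both loose rods are about 240 mm. The peg's middle is near (0.555, 0.315) at yaw 0.115. The seat is near (0.556, -0.184) at yaw -0.063. I'll move over the peg next.

>>> servo_tool(
  rows=[
    [0.035,-0.019,0,0,0,0.06,1],
    [0.07,-0.038,0,0,0,0.12,1],
    [0.105,-0.058,0,0,0,0.18,1],
    [0.14,-0.077,0,0,0,0.24,1],
    [0.175,-0.097,0,0,0,0.3,1],
    [0.21,-0.116,0,0,0,0.36,1],
    [0.245,-0.135,0,0,0,0.42,1],
    [0.28,-0.155,0,0,0,0.476,1],
  ],
  newtons=30,
)

```text
time_s: 1.92
ee_pos: [0.4757, 0.3584, 0.2056]
eef_rot: [3.141, 0.0, -3.023]
force: [-0.7, 0.6, 0.1]
grip_width: 0.094
```

```bash
cat >> h.py <<'E'
def wshot(n,name='steel_peg',k=3):
    ob=ctrl.get_obs(); p=cams.camera('wrist'); save(p,n)
    print('tcp',ob['ee_pos'].round(4),ob['eef_rot'].round(4),'cam',cam2world(p,ob)[:3,3].round(3),'t',ob['time_s'])
    np.savez('pics/'+n+'.npz',image=p['image'],depth=p['depth'],fx=p['fx'],fy=p['fy'],cx=p['cx'],cy=p['cy'],hand_eye=p['hand_eye'],ee_pos=ob['ee_pos'],eef_rot=ob['eef_rot'])
    return p,ob
E
python3 - <<'E'
from h import *
p,ob=wshot('w1')
for q in cams.place_of(p,'steel_peg')[:3]:
    a=np.array(q['at'])*[640,480];print(a.round(1),q['p'],at_z(p,*a,0.05,ob).round(4))
E
```

```text
tcp [0.4757 0.3584 0.2056] [ 3.1415e+00  2.0000e-04 -3.0233e+00] cam [0.394 0.349 0.384] t 1.9167
[268.1 288.2] 0.79 [0.5566 0.3145 0.05  ]
```

View pics/w1.png

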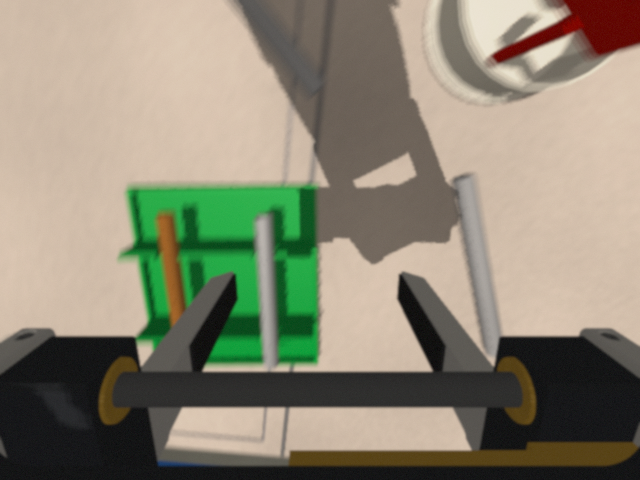

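>>> servo_tool(
  rows=[
    [0.02,-0.011,0,0,0,0,1],
    [0.04,-0.022,0,0,0,0,1],
    [0.06,-0.033,0,0,0,0,1],
    [0.079,-0.043,0,0,0,0,1],
    [0.079,-0.043,0,0,0,0,1],
    [0.079,-0.043,0,0,0,0,1],
    [0.079,-0.043,0,0,0,0,1],
    [0.079,-0.043,0,0,0,0,1],
  ],
)

```text
time_s: 2.68
ee_pos: [0.556, 0.3143, 0.205]
eef_rot: [-3.141, 0.0, -3.028]
force: [0.1, 0.6, 0.7]
grip_width: 0.0941
```

```bash
python3 - <<'E'
from h import *
p,ob=wshot('w2')
for q in cams.place_of(p,'steel_peg')[:3]:
    a=np.array(q['at'])*[640,480];print(a.round(1),q['p'],at_z(p,*a,0.05,ob).round(4))
E
```

```text
tcp [0.556  0.3143 0.205 ] [-3.141   0.     -3.0278] cam [0.474 0.305 0.384] t 2.6833
[543.2 205.8] 0.9 [0.5139 0.5401 0.05  ]
[317.2 224.6] 0.88 [0.5593 0.315  0.05  ]
```

View pics/w2.png

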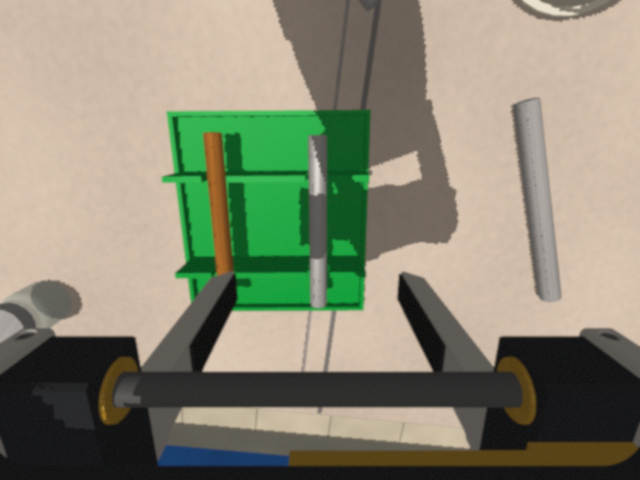

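The w2 picture shows the peg lined up between the fingers, from end (317,136) to end (318,305), with the dowel at (215,200). In w1 the peg's ends are (264,214) and (271,366).

```bash
python3 - <<'E'
from h import *
P=[dict(np.load(f'pics/w{i}.npz')) for i in (1,2)]
top=None
E1=[(264.5,214.5),(317,136)];E2=[(271,367),(318.5,306)]
for E in (E1,E2):
    print(tri([ray(P[i],*E[i],P[i]) for i in (0,1)]).round(4), [at_z(P[i],*E[i],0.055,P[i]).round(4) for i in (0,1)])
for v in (160,180,200,220,240,260,280,295):
    r=P[1]['image'][v].astype(int); x=[u for u in range(300,340) if r[u].max()-r[u].min()<28]
    if len(x)<5: print(v,x);continue
    u=(min(x)+max(x))/2; a=at_z(P[1],u,v,0.05,P[1]);d=dep(P[1],u,v,P[1])
    print(v,min(x),max(x),a.round(4),d.round(4))
E
```

```text
[0.4728 0.3052 0.0581] [array([0.4737, 0.3052, 0.055 ]), array([0.4726, 0.3049, 0.055 ])]
[0.6418 0.3264 0.0693] [array([0.6536, 0.326 , 0.055 ]), array([0.649 , 0.3267, 0.055 ])]
160 309 326 [0.4948 0.3079 0.05  ] [0.4943 0.3079 0.058 ]
180 309 326 [0.514  0.3101 0.05  ] [0.513  0.31   0.0581]
200 309 326 [0.5339 0.3124 0.05  ] [0.5325 0.3122 0.0576]
220 309 326 [0.5545 0.3148 0.05  ] [0.5525 0.3145 0.0582]
240 309 326 [0.5758 0.3172 0.05  ] [0.5729 0.3169 0.0592]
260 309 326 [0.5978 0.3197 0.05  ] [0.5952 0.3194 0.0572]
280 311 326 [0.6206 0.3234 0.05  ] [0.6168 0.323  0.0587]
295 311 325 [0.6384 0.3249 0.05  ] [0.6345 0.3245 0.0578]
```

>>> servo_tool(
  rows=[
    [0.004,0.001,-0.03,0,0,0,1],
    [0.004,0.001,-0.06,0,0,0,1],
    [0.004,0.001,-0.09,0,0,0,1],
    [0.004,0.001,-0.12,0,0,0,1],
    [0.004,0.001,-0.145,0,0,0,1],
    [0.004,0.001,-0.165,0,0,0,1],
    [0.004,0.001,-0.174,0,0,0,1],
    [0.004,0.001,-0.174,0,0,0,1],
  ],
  newtons=30,
)

```text
time_s: 3.45
ee_pos: [0.5591, 0.3151, 0.0294]
eef_rot: [-3.14, -0.003, -3.027]
force: [-0.5, -0.3, -0.1]
grip_width: 0.0936
```

>>> servo_tool(
  rows=[
    [0,0,0,0,0,0,-1],
    [0,0,0,0,0,0,-1],
    [0,0,0,0,0,0,-1],
    [0,0,0,0,0,0,-1],
    [0,0,0,0,0,0,-1],
    [0,0,0,0,0,0,-1],
    [0,0,0,0,0,0,-1],
    [0,0,0,0,0,0,-1],
  ],
  newtons=30,
)

```text
time_s: 4.12
ee_pos: [0.5591, 0.3151, 0.0294]
eef_rot: [-3.14, -0.003, -3.027]
force: [0.4, 0.4, -0.3]
grip_width: 0.0442
```

>>> servo_tool(
  rows=[
    [0,0,0.002,0,0,0,-1],
    [0,0,0.002,0,0,0,-1],
    [0,0,0.002,0,0,0,-1],
    [0,0,0.002,0,0,0,-1],
    [0,0,0.002,0,0,0,-1],
    [0,0,0.002,0,0,0,-1],
    [0,0,0.002,0,0,0,-1],
    [0,0,0.002,0,0,0,-1],
  ],
  newtons=40,
)

```text
time_s: 4.78
ee_pos: [0.5592, 0.3151, 0.0315]
eef_rot: [-3.14, -0.002, -3.027]
force: [-0.3, -0.5, 0.3]
grip_width: 0.0169
```

>>> servo_tool(
  rows=[
    [0,0,0.01,0,0,0,-1],
    [0,0,0.03,0,0,0,-1],
    [0,0,0.055,0,0,0,-1],
    [0,0,0.085,0,0,0,-1],
    [0,0,0.115,0,0,0,-1],
    [0,0,0.14,0,0,0,-1],
    [0,0,0.15,0,0,0,-1],
    [0,0,0.15,0,0,0,-1],
  ],
)

```text
time_s: 5.45
ee_pos: [0.5598, 0.3154, 0.1841]
eef_rot: [-3.141, 0.001, -3.027]
force: [0.4, 0.2, -2.6]
grip_width: 0.017
```

```bash
python3 - <<'E'
from h import *
print(ctrl.get_obs()['grip_width'])
p,ob=wshot('w3'); b=cams.camera('scene'); a=cams.camera('top')
save({'image':np.hstack([cv2.resize(b['image'][100:320,300:520],(400,400)),cv2.resize(a['image'][160:300,180:320],(400,400))])},'lift')
E
```

```text
0.017044248345962274
tcp [0.5598 0.3154 0.1841] [-3.1414e+00  1.3000e-03 -3.0273e+00] cam [0.477 0.306 0.363] t 5.45
```

View pics/w3.png

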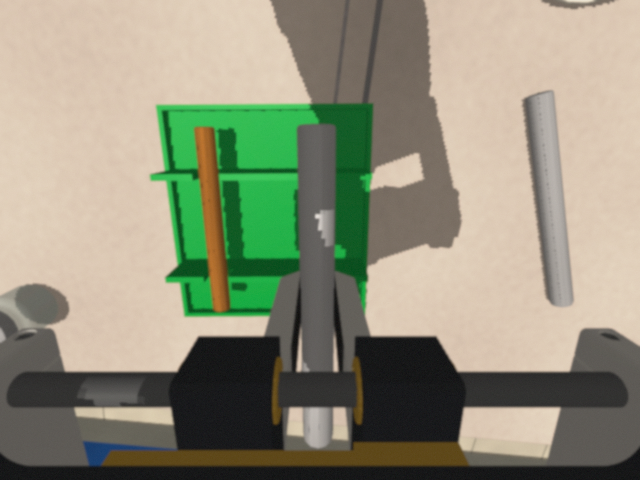

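View pics/lift.png

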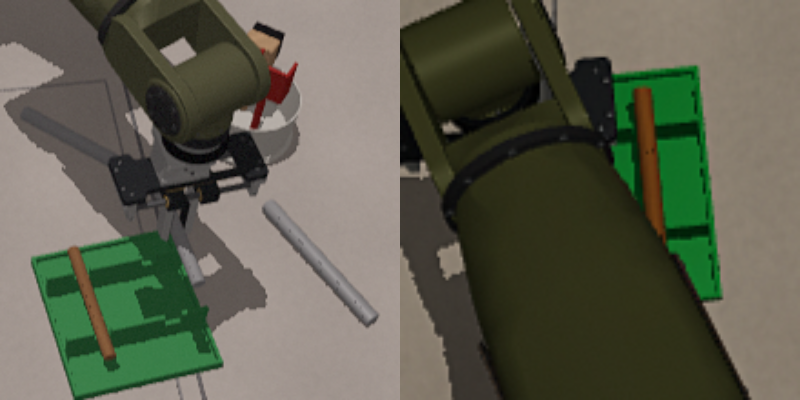

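The peg is held level, with its near end at (317,125) and far end at (318,445) in w3. I'll work out its offset in the hand.

```bash
python3 - <<'E'
from h import *
p=dict(np.load('pics/w3.npz')); H=p['hand_eye']
def tp(u,v,z):
    d=H[:3,:3]@np.array([(u-p['cx'])/p['fx'],(v-p['cy'])/p['fy'],1]);o=H[:3,3]; return o+d*(z-o[2])/d[2]
print(H.round(4))
for v in (130,150,180,200,230,260,420,430,440):
    D=float(p['depth'][v,317]); q=np.array([(317-p['cx'])/p['fx']*D,(v-p['cy'])/p['fy']*D,D,1]); print(v,D,(H@q)[:3].round(4))
col=p['depth'][:,318]; print([(v,round(float(col[v]),3)) for v in list(range(118,132))+list(range(436,452))])
for z in (-0.0278,-0.0188): print(z,tp(317,124.5,z).round(4),tp(318,449,z).round(4))
E
```

```text
[[-1.000e-04 -9.587e-01 -2.846e-01  8.260e-02]
 [ 1.000e+00 -1.000e-04 -0.000e+00  2.000e-04]
 [ 0.000e+00 -2.846e-01  9.587e-01 -1.788e-01]
 [ 0.000e+00  0.000e+00  0.000e+00  1.000e+00]]
130 0.1452600210905075 [ 0.0857  0.0002 -0.0264]
150 0.14588910341262817 [ 0.0774  0.0002 -0.0282]
180 0.15078023076057434 [ 0.0642  0.0002 -0.027 ]
200 0.1535666286945343 [ 0.0551  0.0002 -0.0268]
230 0.15870006382465363 [ 0.0405  0.0002 -0.0258]
260 0.161184623837471 [ 0.026   0.0002 -0.0275]
420 0.1893259584903717 [-0.0706  0.0002 -0.0268]
430 0.1909593939781189 [-0.0774  0.0002 -0.0271]
440 0.193497434258461 [-0.0851  0.0002 -0.0268]
[(118, 0.336), (119, 0.335), (120, 0.336), (121, 0.335), (122, 0.335), (123, 0.336), (124, 0.144), (125, 0.144), (126, 0.145), (127, 0.145), (128, 0.144), (129, 0.146), (130, 0.145), (131, 0.145), (436, 0.191), (437, 0.193), (438, 0.191), (439, 0.194), (440, 0.194), (441, 0.194), (442, 0.193), (443, 0.195), (444, 0.195), (445, 0.195), (446, 0.194), (447, 0.196), (448, 1.376), (449, 1.374), (450, 0.071), (451, 0.072)]
-0.0278 [ 0.0879  0.0002 -0.0278] [-0.0905  0.0008 -0.0278]
-0.0188 [ 0.0882  0.0002 -0.0188] [-0.1009  0.0008 -0.0188]
```

>>> servo_tool(
  rows=[
    [0,-0.025,0,0,0,-0.022,-1],
    [0,-0.06,0,0,0,-0.044,-1],
    [0,-0.1,0,0,0,-0.066,-1],
    [0,-0.14,0,0,0,-0.088,-1],
    [0,-0.18,0,0,0,-0.11,-1],
    [0,-0.22,0,0,0,-0.132,-1],
    [0,-0.26,0,0,0,-0.155,-1],
    [0,-0.3,0,0,0,-0.177,-1],
  ],
)

```text
time_s: 6.27
ee_pos: [0.5574, 0.0129, 0.1776]
eef_rot: [-3.139, -0.008, 3.078]
force: [1.2, -1.4, -2.7]
grip_width: 0.0173
```

>>> servo_tool(
  rows=[
    [0,-0.03,0,0,0,0,-1],
    [0,-0.06,0,0,0,0,-1],
    [0,-0.09,0,0,0,0,-1],
    [0,-0.115,0,0,0,0,-1],
    [0,-0.13,0,0,0,0,-1],
    [0,-0.13,0,0,0,0,-1],
    [0,-0.13,0,0,0,0,-1],
    [0,-0.13,0,0,0,0,-1],
  ],
)

```text
time_s: 6.93
ee_pos: [0.5571, -0.1163, 0.1765]
eef_rot: [-3.14, -0.01, 3.078]
force: [-0.1, 0.5, -2.4]
grip_width: 0.0169
```

```bash
python3 - <<'E'
from h import *
p,ob=wshot('w4')
for q in cams.place_of(p,'seat')[:3]:
    a=np.array(q['at'])*[640,480];print(a.round(1),q['p'],at_z(p,*a,0.05,ob).round(4))
E
```

```text
tcp [ 0.5571 -0.1163  0.1765] [-3.1395 -0.0099  3.0781] cam [ 0.476 -0.11   0.356] t 6.9333
[248.8 230.4] 0.58 [ 0.5534 -0.1806  0.05  ]
```

View pics/w4.png

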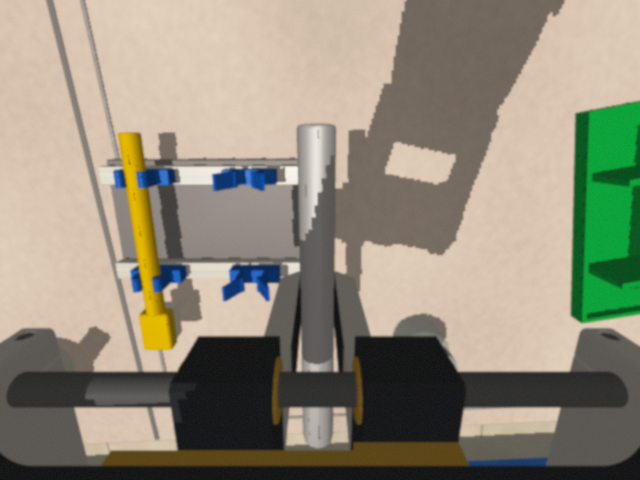

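The w4 picture shows the empty clips at (245,178) and (250,278), the brush at (145,230) and the jar at (420,330). I'll measure the clips from the depth data.

```bash
python3 - <<'E'
from h import *
from scipy.spatial.transform import Rotation as Ro
def cloud(p,ob,mask):
    T=cam2world(p,ob); v,u=np.where(mask&(p['depth']>0)); D=p['depth'][v,u]
    q=np.stack([(u-p['cx'])/p['fx']*D,(v-p['cy'])/p['fy']*D,D],1)
    return q@T[:3,:3].T+T[:3,3]
w=dict(np.load('pics/w4.npz')); a=cams.camera('top'); b=cams.camera('scene')
save(a,'top4')
for n,p,o in (('w',w,w),('top',a,None),('sc',b,None)):
    im=p['image'].astype(int); m=(im[...,2]>im[...,0]+40)&(im[...,2]>im[...,1]+30)
    c=cloud(p,o,m); c=c[(c[:,2]>0.015)&(c[:,2]<0.1)&(c[:,0]>0.47)&(c[:,0]<0.64)&(c[:,1]<-0.13)&(c[:,1]>-0.235)]
    for lo,hi in ((.47,.556),(.556,.64)):
        k=c[(c[:,0]>lo)&(c[:,0]<hi)]
        if len(k)<5: print(n,'few');continue
        t=k[k[:,2]>0.06]
        print(n,len(k),'x',np.percentile(k[:,0],[2,50,98]).round(4),'y',np.percentile(k[:,1],[2,50,98]).round(4),'zmax',k[:,2].max().round(3),'tops y',(t[:,1].min().round(4),t[:,1].max().round(4),t[:,0].mean().round(4)) if len(t) else '')
    m=(im[...,0]>110)&(im[...,2]<70)&(im[...,1]>80)
    c=cloud(p,o,m); c=c[(c[:,2]>0.045)&(c[:,2]<0.075)&(c[:,1]<-0.24)&(c[:,0]>.46)&(c[:,0]<.63)]
    if len(c)>10:
        f=np.polyfit(c[:,0],c[:,1],1); print(n,'brush yaw',np.arctan(f[0]).round(4),'y at .5557',np.polyval(f,.5557).round(4),c[:,0].min().round(4),c[:,0].max().round(4))
ob=ctrl.get_obs()
R=Ro.from_euler('xyz',ob['eef_rot']); Rt=Ro.from_euler('xyz',[np.pi,0,np.pi-0.063]); print((Rt*R.inv()).as_rotvec().round(4))
for pp,n in ((a,'top'),(b,'sc')): print([ (np.round(np.array(q['at'])*[640,480],1),round(q['p'],2)) for q in cams.place_of(pp,'seat')[:2]])
E
```

```text
w 1095 x [0.4965 0.5035 0.5112] y [-0.1979 -0.1815 -0.1533] zmax 0.082 tops y (np.float64(-0.1992), np.float64(-0.1566), np.float64(0.5038))
w 1209 x [0.5958 0.6005 0.6099] y [-0.2062 -0.1865 -0.1599] zmax 0.083 tops y (np.float64(-0.2049), np.float64(-0.1628), np.float64(0.6025))
w brush yaw -0.0653 y at .5557 -0.2785 0.46 0.6299
top few
top few
top brush yaw -0.065 y at .5557 -0.2808 0.4603 0.6299
sc 199 x [0.4974 0.5079 0.512 ] y [-0.2009 -0.1794 -0.1529] zmax 0.084 tops y (np.float64(-0.1982), np.float64(-0.1575), np.float64(0.5052))
sc 213 x [0.5968 0.6072 0.6118] y [-0.2068 -0.1855 -0.1589] zmax 0.088 tops y (np.float64(-0.2047), np.float64(-0.162), np.float64(0.6052))
sc brush yaw -0.0664 y at .5557 -0.2796 0.4608 0.6298
[ 0.002  -0.0087 -0.0003]
[]
[(array([189.1, 276.9]), 0.57)]
```

>>> servo_tool(
  rows=[
    [-0.001,-0.02,0,0,-0.003,0,-1],
    [-0.002,-0.04,0,0.002,-0.006,0,-1],
    [-0.004,-0.055,0,0.002,-0.009,0,-1],
    [-0.004,-0.065,-0.01,0.002,-0.009,0,-1],
    [-0.004,-0.065,-0.03,0.002,-0.009,0,-1],
    [-0.004,-0.065,-0.045,0.002,-0.009,0,-1],
    [-0.004,-0.065,-0.05,0.002,-0.009,0,-1],
    [-0.004,-0.065,-0.05,0.002,-0.009,0,-1],
  ],
)

```text
time_s: 7.9
ee_pos: [0.5529, -0.181, 0.1258]
eef_rot: [3.141, -0.002, 3.079]
force: [-0.1, -0.9, -3.1]
grip_width: 0.0169
```

```bash
python3 - <<'E'
from h import *
from scipy.spatial.transform import Rotation as Ro
p,ob=wshot('w5'); b=cams.camera('scene'); save({'image':cv2.resize(b['image'][200:350,90:290],(800,600))},'s5')
R=Ro.from_euler('xyz',ob['eef_rot']); Rt=Ro.from_euler('xyz',[np.pi,0,np.pi-0.063]); print((Rt*R.inv()).as_rotvec().round(4))
T=cam2world(p,ob); im=p['image'].astype(int); m=(im[...,2]>im[...,0]+40)&(im[...,2]>im[...,1]+30)&(p['depth']>0)
v,u=np.where(m);D=p['depth'][v,u]; c=np.stack([(u-p['cx'])/p['fx']*D,(v-p['cy'])/p['fy']*D,D],1)@T[:3,:3].T+T[:3,3]
c=c[(c[:,2]>.015)&(c[:,1]>-.235)&(c[:,1]<-.13)]
for lo,hi in ((.47,.556),(.556,.64)):
    k=c[(c[:,0]>lo)&(c[:,0]<hi)]
    if len(k)>5:
        t=k[k[:,2]>.06]; print(len(k),np.percentile(k[:,0],[2,98]).round(4),t[:,1].min().round(4),t[:,1].max().round(4),k[:,2].max().round(3))
E
```

```text
tcp [ 0.5529 -0.181   0.1258] [ 3.1407e+00 -2.0000e-03  3.0789e+00] cam [ 0.471 -0.176  0.305] t 7.9
[-0.001  -0.002  -0.0003]
673 [0.496  0.5112] -0.1996 -0.1564 0.145
```

View pics/w5.png

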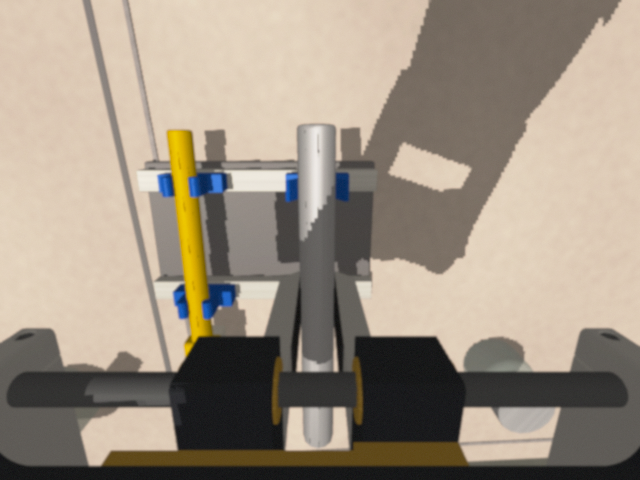

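View pics/s5.png

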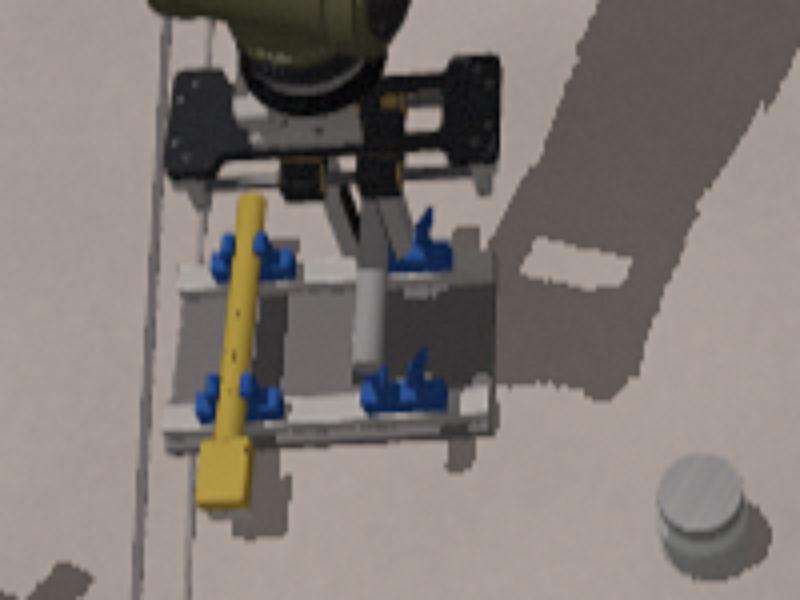

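The peg is centred over both mouths: at the near clip, jaw edges (292–348,187) straddle the peg axis at 317. I'll go down to just above contact, then press.

>>> servo_tool(
  rows=[
    [0,0,-0.02,-0.001,-0.001,0,-1],
    [0,0,-0.04,-0.001,-0.001,0,-1],
    [0,0,-0.055,-0.001,-0.001,0,-1],
    [0,0,-0.065,-0.001,-0.001,0,-1],
    [0,0,-0.07,-0.001,-0.001,0,-1],
    [0,0,-0.073,-0.001,-0.001,0,-1],
    [0,0,-0.073,-0.001,-0.001,0,-1],
    [0,0,-0.073,-0.001,-0.001,0,-1],
  ],
  newtons=60,
)

```text
time_s: 8.67
ee_pos: [0.5543, -0.1815, 0.0559]
eef_rot: [-3.14, 0.003, 3.079]
force: [-0.1, -0.5, -2.7]
grip_width: 0.0167
```

>>> servo_tool(
  rows=[
    [-0.001,0,-0.001,0,0.003,0,-1],
    [-0.001,0,-0.002,0,0.003,0,-1],
    [-0.001,0,-0.004,0,0.003,0,-1],
    [-0.001,0,-0.006,0,0.003,0,-1],
    [-0.001,0,-0.008,0,0.003,0,-1],
    [-0.001,0,-0.01,0,0.003,0,-1],
    [-0.001,0,-0.011,0,0.003,0,-1],
    [-0.001,0,-0.011,0,0.003,0,-1],
  ],
  newtons=60,
)

```text
time_s: 9.33
ee_pos: [0.5541, -0.1816, 0.0459]
eef_rot: [-3.139, 0.003, 3.079]
force: [0.4, 0.5, 7.2]
grip_width: 0.017
```

>>> servo_tool(
  rows=[
    [-0.001,0,-0.002,0,0.002,0,-1],
    [-0.001,0,-0.004,0,0.002,0,-1],
    [-0.001,0,-0.006,0,0.002,0,-1],
    [-0.001,0,-0.008,0,0.002,0,-1],
    [-0.001,0,-0.01,0,0.002,0,-1],
    [-0.001,0,-0.012,0,0.002,0,-1],
    [-0.001,0,-0.014,0,0.002,0,-1],
    [-0.001,0,-0.014,0,0.002,0,-1],
  ],
  newtons=60,
)

```text
time_s: 10.0
ee_pos: [0.5529, -0.1814, 0.0315]
eef_rot: [-3.14, -0.0, 3.079]
force: [0.1, 2.4, -0.5]
grip_width: 0.0164
```

```bash
python3 - <<'E'
from h import *
p,ob=wshot('w6'); b=cams.camera('scene'); save({'image':cv2.resize(b['image'][220:340,110:270],(800,600))},'s6')
print(ctrl.get_obs()['force'])
for v in (130,140,160,180,200,230,430,440):
    d=dep(p,317,v,ob); print(v,d.round(4))
col=p['depth'][:,318]; print([(v,round(float(col[v]),3)) for v in list(range(118,130))+list(range(442,450))])
E
```

```text
tcp [ 0.5529 -0.1814  0.0315] [-3.1397e+00 -2.0000e-04  3.0791e+00] cam [ 0.47  -0.176  0.21 ] t 10.0
[ 0.02617903  1.79471148 -0.7744126 ]
130 [ 0.4673 -0.1757  0.0576]
140 [ 0.4715 -0.1759  0.0583]
160 [ 0.4799 -0.1765  0.0586]
180 [ 0.4888 -0.177   0.0579]
200 [ 0.4978 -0.1776  0.0583]
230 [ 0.512  -0.1785  0.0585]
430 [ 0.6303 -0.1859  0.0584]
440 [ 0.6376 -0.1864  0.0583]
[(118, 0.199), (119, 0.199), (120, 0.2), (121, 0.2), (122, 0.2), (123, 0.2), (124, 0.145), (125, 0.146), (126, 0.146), (127, 0.144), (128, 0.145), (129, 0.145), (442, 0.195), (443, 0.194), (444, 0.194), (445, 0.194), (446, 0.194), (447, 0.194), (448, 0.271), (449, 0.271)]
```

View pics/w6.png

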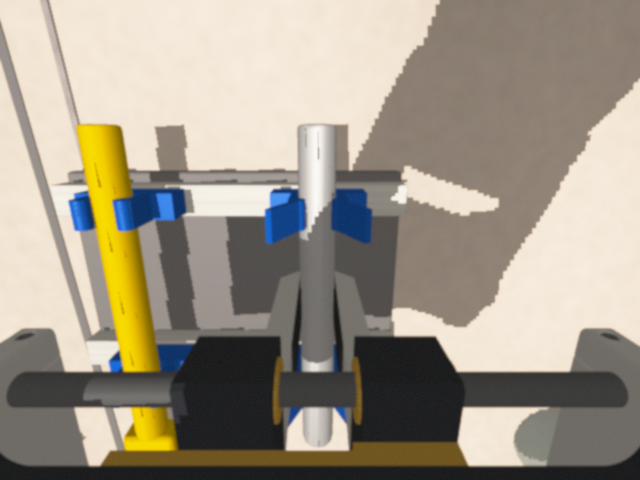

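View pics/s6.png

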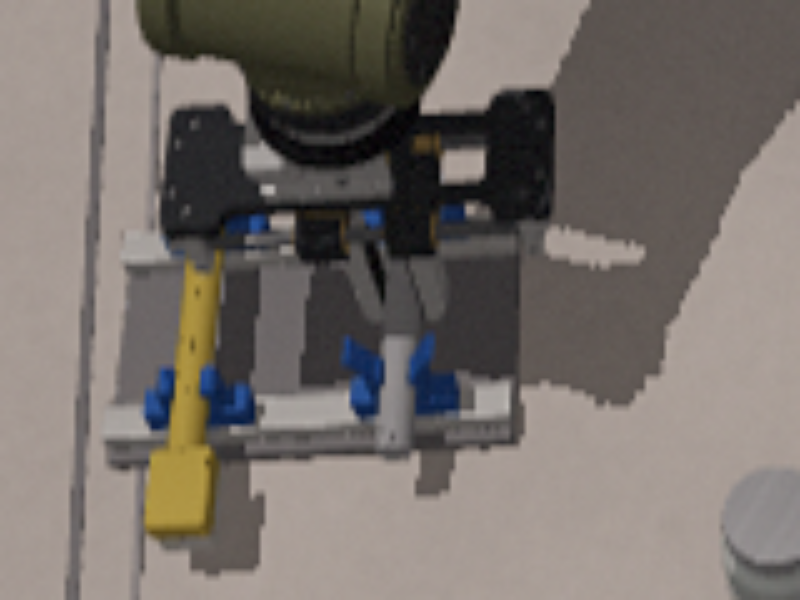

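The peg is in both clips, with the lips closed over it at (285–370,215) in w6, and its top is level at about 0.058 m. I'll press a little more to make sure it's bottomed.

>>> servo_tool(
  rows=[
    [0,0,-0.001,0,0,0,-1],
    [0,0,-0.002,0,0,0,-1],
    [0,0,-0.003,0,0,0,-1],
    [0,0,-0.003,0,0,0,-1],
    [0,0,-0.003,0,0,0,-1],
    [0,0,-0.003,0,0,0,-1],
    [0,0,-0.003,0,0,0,-1],
    [0,0,-0.003,0,0,0,-1],
  ],
  newtons=60,
)

```text
time_s: 10.77
ee_pos: [0.5531, -0.1815, 0.0311]
eef_rot: [-3.139, 0.001, 3.079]
force: [-14.2, 7.3, 31.1]
grip_width: 0.0167
```

It moved only 0.4 mm at about 34 N, so it's bottomed. I'll release now.

>>> servo_tool(
  rows=[
    [0,0,0,0,0,0,-1],
    [0,0,0.0005,0,0,0,-1],
    [0,0,0.0005,0,0,0,-0.5],
    [0,0,0.0005,0,0,0,0.2],
    [0,0,0.0005,0,0,0,0.2],
    [0,0,0.0005,0,0,0,0.2],
    [0,0,0.0005,0,0,0,0.2],
    [0,0,0.0005,0,0,0,0.2],
  ],
)

```text
time_s: 11.43
ee_pos: [0.5531, -0.1816, 0.0316]
eef_rot: [-3.139, 0.001, 3.079]
force: [0.4, 0.2, -0.2]
grip_width: 0.0532
```

>>> servo_tool(
  rows=[
    [0,0,0,0,0,0,0.3],
    [0,0,0,0,0,0,0.3],
    [0,0,0.005,0,0,0,0.3],
    [0,0,0.02,0,0,0,0.3],
    [0,0,0.045,0,0,0,0.3],
    [0,0,0.075,0,0,0,0.3],
    [0,0,0.1,0,0,0,0.3],
    [0,0,0.12,0,0,0,0.3],
  ],
)

```text
time_s: 12.1
ee_pos: [0.5535, -0.1817, 0.1543]
eef_rot: [-3.139, 0.003, 3.079]
force: [0.1, 0.6, 1.0]
grip_width: 0.0612
```

>>> servo_tool(
  rows=[
    [-0.01,0.03,0.02,0,0,0,0.3],
    [-0.02,0.06,0.03,0,0,0,0.3],
    [-0.03,0.09,0.04,0,0,0,0.3],
    [-0.04,0.12,0.04,0,0,0,0.3],
    [-0.04,0.12,0.04,0,0,0,0.3],
    [-0.04,0.12,0.04,0,0,0,0.3],
    [-0.04,0.12,0.04,0,0,0,0.3],
    [-0.04,0.12,0.04,0,0,0,0.3],
  ],
)

```text
time_s: 12.77
ee_pos: [0.5136, -0.0625, 0.1942]
eef_rot: [-3.139, 0.003, 3.078]
force: [0.6, -0.8, -0.3]
grip_width: 0.0611
```

```bash
python3 - <<'E'
from h import *
p,ob=wshot('w7'); b=cams.camera('scene'); a=cams.camera('top')
save({'image':np.vstack([np.hstack([cv2.resize(b['image'][220:340,110:270],(400,300)),cv2.resize(a['image'][165:285,370:530],(400,300))]),np.hstack([cv2.resize(b['image'][210:330,310:470],(400,300)),cv2.resize(a['image'][165:285,180:340],(400,300))])])},'s7')
for n,q,o in (('w',p,ob),('sc',b,None),('top',a,None)):
    T=cam2world(q,o); v,u=np.where(q['depth']>0); D=q['depth'][v,u]
    c=np.stack([(u-q['cx'])/q['fx']*D,(v-q['cy'])/q['fy']*D,D],1)@T[:3,:3].T+T[:3,3]
    k=(c[:,2]>.048)&(c[:,2]<.075)&(c[:,0]>.44)&(c[:,0]<.67)&(abs(c[:,1]+.181+.063*(c[:,0]-.554))<.012)
    im=q['image'][v,u].astype(int); k&=(im.max(1)-im.min(1)<30)
    c=c[k]; 
    if len(c)>20:
        f=np.polyfit(c[:,0],c[:,1],1); s=c[:,2]
        print(n,len(c),'x',c[:,0].min().round(4),c[:,0].max().round(4),'mid y',np.polyval(f,.554).round(4),'yaw',f[0].round(4),'ztop near/far',np.percentile(s[c[:,0]<.5],90).round(4),np.percentile(s[c[:,0]>.61],90).round(4))
print(ob['force'],ob['grip_width'])
E
```

```text
tcp [ 0.5136 -0.0625  0.1942] [-3.1385e+00  2.7000e-03  3.0783e+00] cam [ 0.431 -0.056  0.373] t 12.7667
w 2457 x 0.4638 0.6315 mid y -0.18 yaw -0.0678 ztop near/far 0.0585 0.0586
sc 440 x 0.4635 0.6454 mid y -0.1797 yaw -0.0607 ztop near/far 0.0624 0.0617
[ 0.57376858 -0.83469355 -0.3421405 ] 0.06111685733895967
```

View pics/w7.png

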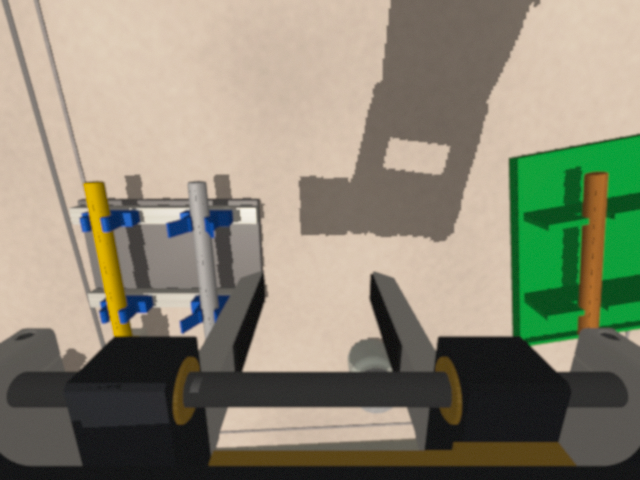

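View pics/s7.png

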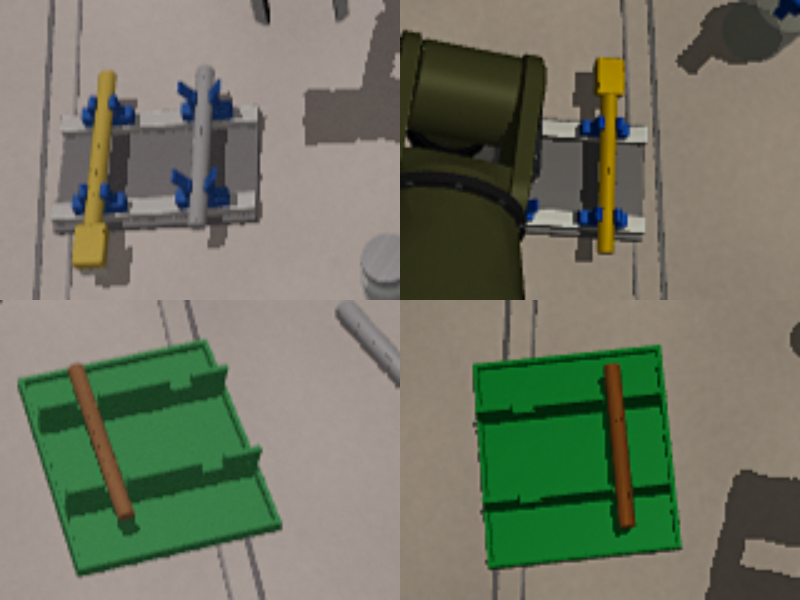

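The peg is snapped level into both clips. Its middle is at x ≈ 0.5545 against the clips' midpoint of about 0.554. It's parallel to the brush, and the dowel and jar haven't moved.

```bash
python3 -c "
from station import hand_in
print(hand_in())"
```

```text
the job is handed in; nothing more can be done
None
```

The steel peg is snapped into both empty clips, released, and handed in at about 13 s. I took the 180 mm rod from the tray; the two loose rods measured about 240 mm, so they were the look-alikes.

**Press:** the peg met the lips at about 10 N and snapped in. A further press of about 34 N moved it only 0.4 mm, so it had bottomed.

**Last checks:**
- **Height:** the wrist camera puts the top of the peg at 58.5 mm at both ends, so its axis is at about 50 mm and level. The scene camera read 62 mm for the same surface. I trusted the wrist camera because it was closer and agreed with the tool height.
- **Position:** the peg's middle is at x ≈ 0.5545 m, against about 0.554 m for the midpoint of the clips.
- **Alignment:** its yaw is -0.061 to -0.068 rad, against about -0.065 for the brush.
- **Bystanders:** the final pictures show the dowel still in its slots and the jar where it was. The gripper was clear of everything.
- **Not checked:** the top camera could not see the seated peg because the arm was in the way.

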